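# Line up a bracket under a marking press and centre-mark it

### The arm

A 7-joint arm with a two-finger parallel gripper is mounted at the origin on the work surface. World frame = base frame: x ahead of the robot, y to its left, z up, the work surface at z = 0. Lengths are in m, angles in rad, forces in N, time in s.
With the tool pointing down it reaches from about 0.4 to 0.85 m from the base axis. Payload 4.5 kg.
Tool frame: the origin (TCP) lies on the centre line of the jaws, within the pads' length; the fingertips stand r.tips_ahead ahead of it and the grasp point (between the pads) is the TCP (r.tips_ahead is the distance from the TCP to the fingertips, in m); z points along the fingers, y is the direction in which the jaws open and shut (so a half turn about z gives the same grasp; the last joint's range is limited). The gripper opens to 88 mm and grips with 3 to 60 N. Pads are 18 mm wide; open, the fingers measure 123 mm over their backs; the gripper's body (75 mm by 187 mm) begins 45 mm behind the grasp point.
Start: joints at [-1.238, 0.689, -0.195, 1.565, 0.157, 0.902, -0.215], TCP at [0.184, 0.597, 0.258] pointing down, gripper open.
Joint ranges: [-3.01, 3.01], [-0.46, 2.08], [-1.47, 1.51], [0.13, 2.56], [-1, 4.14], [0.04, 2.09], [-2.66, 2.66]. Speed limits (rad/s): [2.57, 2.57, 3.14, 3.14, 3.14, 3.14, 3.14].

### API

Orientations are given as a unit quaternion [x, y, z, w].
In Python, from plant import r gives the robot as it stands.
- The arm moves only by the shell command python3 -m inch 'ROWS' [FORCE]. ROWS is JSON, a list of rows, each a list of 5 numbers: the shift along the world's x, y, z in units of 25 mm (1.0 is 25 mm), then the turn about the world's z in units of 6 degrees (1.0 is 6 degrees), then the finger opening in mm, from 0 to 88.1. A call has 1 to 5 rows; each row shifts and turns the commanded pose from where the row before left it; what a row does not reach is not made up. A row lasts 1/10 s, in which the tool goes at most 50 mm and 8.59 degrees, less where a joint would pass 70% of its speed; a pose out of reach is approached as far as the arm can. A call is refused whole if a number of a shift passes 1 or a number of a turn 1, either way. A call with a gripper value outside its range is refused whole. The fingers move at their own pace and stop on an object; FORCE is the grip in N (left out, the last holds). Time passes only in rows, so rows that do not move let the fingers close. It gives the time, the measured TCP pose, the force and the opening at its end, in the units of the state.
- r.get_state(): the state, without advancing time (a new reading comes with each control period).
- r.snapshot(name): name is "scene" or "top" or "wrist"; returns a dict with "pixels" (480x640x3 uint8, red, green, blue), "range_z" (480x640 float32, m along the optical axis (not along the pixel's ray), 0 where there is no reading), "K" (3x3 intrinsics, pixels), "position" and "attitude" of the camera in the world. Camera axes: x right, y up, looking along -z (the intrinsics and any distortion apply to the point x, -y, -z); pixel columns grow to the right and rows downward; lengths in m; the calibration is good to about 2 mm. A picture is of the moment at which its call begins.
- r.finish_job(): hands the job in, once; it reports no verdict.
The state is a dict: "clock": time; "q": joint angles; "qd": joint speeds; "joint_torque": joint torques, N m; "tool_pos": TCP position; "eef_rot": TCP orientation; "contact_force": force on the tool from outside, world axes, zero at the start; "moment": the same for the moment, N m; "opening": opening from 0.0 (shut) to 1.0 (fully open).
Only numpy, scipy, OpenCV 4.12 (cv2) and the standard library are available. Lean on these libraries where they do the work, as an engineer would, in place of code of your own. Each camera call takes 0.05 s, during which the arm holds its last target. There are 200 camera calls.

### The job

Slide the bracket along the bed of the marking press, flat and without lifting it, until its scribed circle is right under the punch tip, and let go of it. Only when it is lined up, press the black cap on top down so that the punch touches the plate inside the circle (never anywhere else), and let the cap spring back up, leaving the bracket there. Leave the spanner, grinding wheel and tub alone.

Things in the scene. Friction and masses are not known exactly. Their poses are not given: they have to be found in the camera images.
- press: Hand marking press fixed to the bench: green frame on a flat dark grey metal bed. Origin on the bench top straight below the punch; z up, x from its open front (turned to the robot's right) to the column behind the punch. Bed: x -280 to +140, y -120 to +120, top at z = 15 mm. Column: x +55 to +125, y -35 to +35, up to z 215 mm.
- head_front (a point): Lower front edge of the press's overhanging head, 80 mm before the punch axis (press -x), 125 mm above the bench. Head: press x -80 to +125, y -50 to +50, z 125 to 200 mm (a 32 mm bush stands 12 mm higher round the ram). An upright gripper would strike it while holding the rib of a lined-up bracket: lean the tool 30 to 45 degrees back, away from the press.
- ram (a joint): Travel of the upright ram (m): 0 at rest at the top, grows as its cap is pushed down, up to 0.025. A spring (about 2 N at the start, 4 N at the plate) lifts it back to 0. The punch meets a plate 8 mm thick lying on the bed at 0.015.
- punch_tip (a point): Point of the steel punch, the lower end of the ram (12 mm rod ending in a 14 mm long cone). At rest it is 38 mm above the bench, 15 mm above the top of the bracket's plate. It can only move straight up and down.
- cap_top (a point): Centre of the top of the ram's black mushroom cap, 44 mm across, over the head and exactly on the punch axis, 246 mm above the bench at rest. It is pushed straight down by hand; nothing is above it.
- bracket: Loose bare-metal bracket, about 0.5 kg, on the bed: flat plate 130 (x) by 64 (y) by 8 mm, with an upright rib on its centre line near the end away from the press. Origin at the centre of the plate's underside, z up, x from the rib end to the marked end. Two plain dark 10 mm holes at x -5, y +21 and -21 mm are not the mark.
- rib (a point): Middle of the bracket's rib, at bracket (-45, 0, 30) mm. The rib is 30 mm long in x, 12 mm thick in y and stands 45 mm above the plate (from z 8 to 53 mm); grip it across its thickness, along bracket y.
- mark (a point): The mark on top of the plate: a thin scribed circle of 8 mm diameter with a cross of 22 mm lines through its centre, at bracket (+35, +10, 8) mm, 80 mm from the rib's middle along x.
- spanner: Bystander: spanner lying on the bench. Origin on its underside.
- wheel: Bystander: grey grinding wheel lying flat, 90 mm across, 25 mm thick, with a 24 mm bore. Origin at the centre of its underside.
- tub: Bystander: green plastic tub, 64 mm across the rim, 85 mm high. Origin at the centre of its underside.
Not all that is in view belongs to the job. Several things have the shape of the bracket; the one meant has the colours described above.

How it is judged:
On the way, in this order (a step that is already met when the one before it is completed fails the run):
1. the scribed circle is under the punch tip (within 4 mm), the ram is up, and the bracket lies flat on the bed, let go (horizontal distance between mark and punch_tip below 0.004 m and value of joint ram below 0.005 m and contact force between the fingers and bracket below 0.3 N and linear speed of bracket below 0.01 m/s and z of bracket in the frame of press between 0.012 and 0.018 m and angle between bracket's own z axis and vertical below 0.04 rad), for 0.3 s.
2. the punch is pressed down onto the plate inside the circle (ram beyond 13.5 mm, tip within 4 mm of the circle's centre) (horizontal distance between mark and punch_tip below 0.004 m and value of joint ram above 0.0135 m and z of punch_tip in the frame of bracket below 0.0095 m), for 0.1 s.
At the end, for the whole second after the job is handed in: The bracket lies flat and still on the bed with the centre of its scribed circle within 4 mm (seen from above) of the punch tip, and the ram is back up (joint below 3 mm) (horizontal distance between mark and punch_tip below 0.004 m and value of joint ram below 0.003 m and linear speed of bracket below 0.01 m/s and z of bracket in the frame of press between 0.012 and 0.018 m and angle between bracket's own z axis and vertical below 0.04 rad); the robot touches nothing.
It fails at once if the punch is brought down to the plate while the circle is not under it (tip more than 4.5 mm from its centre) (value of joint ram above 0.0125 m and horizontal distance between mark and punch_tip above 0.0045 m).
It fails at once if the bracket is lifted more than 12 mm off the bed or tipped over 0.2 rad (z of bracket in the frame of press above 0.027 m or angle between bracket's own z axis and vertical above 0.2 rad).
It fails at once if the spanner is moved more than 20 mm (distance of spanner from where it was at the start of the episode above 0.02 m).
It fails at once if the grinding wheel is moved more than 20 mm (distance of wheel from where it was at the start of the episode above 0.02 m).
It fails at once if the tub is moved more than 20 mm (distance of tub from where it was at the start of the episode above 0.02 m).
It also fails if it takes over 56 s, if anything falls off the work surface, if the arm or the gripper's body presses on something with over 40 N, if the wrist force passes 120 N, or if a joint passes its speed limit or range.

## Working session

There is one attempt and no reset: what is moved stays moved. The work goes in short steps, Python scripts to look and compute and a shell command to move; the robot and the scene stay as the last step left them, time stands still between calls to the robot, and variables do not carry over. Pictures are saved under pics/ and viewed, about 8 in all and at most 12, crops included, and the job is handed in when it is done.

```bash
ls; mkdir -p pics; cat > h.py <<'E'
import numpy as np, cv2
from plant import r
from scipy.spatial.transform import Rotation as R
def snap(n):
    s=r.snapshot(n); s['R']=R.from_quat(s['attitude']).as_matrix() if np.size(s['attitude'])==4 else np.array(s['attitude']); return s
def pt(s,u,v,z=None):
    K=np.array(s['K']);d=np.array([(u-K[0,2])/K[0,0],-(v-K[1,2])/K[1,1],-1.]);w=s['R']@d;p=np.array(s['position'])
    t=s['range_z'][int(round(v)),int(round(u))] if z is None else (z-p[2])/w[2]
    return p+t*w
def save(s,name,box=None,f=1):
    im=s['pixels'][...,::-1]
    if box: a,b,c,d=box; im=im[b:d,a:c]
    cv2.imwrite('pics/'+name,cv2.resize(im,None,fx=f,fy=f,interpolation=cv2.INTER_CUBIC))
def proj(s,P):
    c=s['R'].T@(np.array(P)-s['position']);K=np.array(s['K']);return K[0,0]*c[0]/-c[2]+K[0,2],K[1,1]*-c[1]/-c[2]+K[1,2]
E
python3 - <<'E'
from h import *
import pickle
for n in('top','scene'):
    s=snap(n);save(s,n+'0.png');print(n,s['K'],s['position'],s['attitude'],[k for k in s]);pickle.dump(s,open(n+'0.pkl','wb'))
print(r.tips_ahead,r.get_state())
E
```

```text
pics
top [[485.9019218    0.         324.5312348 ]
 [  0.         485.9019218  239.61333425]
 [  0.           0.           1.        ]] [0.46939858 0.03409954 1.34811819] [-0.02942986  0.04348404  0.7145184  -0.69764352] ['pixels', 'range_z', 'K', 'position', 'attitude', 'R']
scene [[555.61844729   0.         314.8847776 ]
 [  0.         555.61844729 246.74910924]
 [  0.           0.           1.        ]] [ 1.11661528 -0.94441172  0.84168828] [0.47206481 0.12252899 0.21852912 0.84521387] ['pixels', 'range_z', 'K', 'position', 'attitude', 'R']
0.019 {'clock': 0.1, 'q': array([-1.23823022,  0.68993005, -0.19452227,  1.56619178,  0.15727039,
        0.90249926, -0.21508779]), 'qd': array([ 2.15683604e-03, -3.16649058e-03, -1.59057402e-03, -3.10843802e-03,
       -1.28125015e-03, -7.29886489e-04,  3.00673494e-05]), 'joint_torque': array([-4.15404502e-03, -5.28494668e+01, -1.27195459e+00, -1.53835773e+01,
       -5.26345486e-02,  1.97491936e-03,  2.86893862e-05]), 'tool_pos': array([0.18384151, 0.59680884, 0.25698443]), 'eef_rot': array([ 1.48795447e-01,  9.88867656e-01, -8.16994052e-04, -7.73123377e-05]), 'contact_force': array([ 0.84944099, -0.06574526, -0.14161183]), 'moment': array([0.02583597, 0.00196938, 0.0156672 ]), 'opening': 0.9991996474531778}
```

View pics/top0.png

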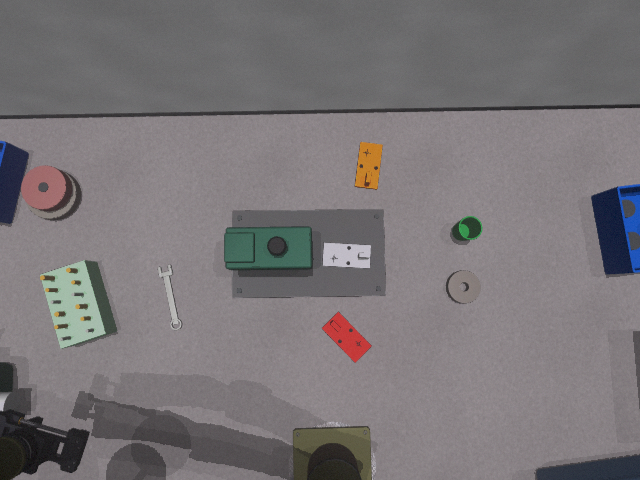

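View pics/scene0.png

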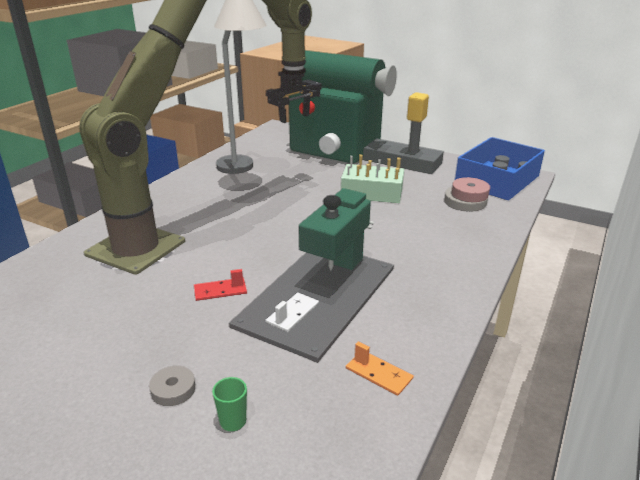

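Top view: the bare-metal bracket is at about (347,256), with its mark near (335,258) and rib near (363,255). The cap is at (277,246), and the bed spans (233..385, 210..297). The tub, wheel and spanner are well clear, and red and orange decoys lie off the bed.

```bash
cat > meas.py <<'E'
from h import *
def cloud(s):
    K=np.array(s['K']);v,u=np.mgrid[:480,:640];d=np.stack([(u-K[0,2])/K[0,0],-(v-K[1,2])/K[1,1],-np.ones(u.shape)],-1)*s['range_z'][...,None]
    return d@s['R'].T+s['position']
def blob(m,lo=20):
    n,l,st,c=cv2.connectedComponentsWithStats(m.astype(np.uint8)); return [(tuple(c[i].round(1)),st[i].tolist(),l==i) for i in range(1,n) if st[i,4]>lo]
E
python3 - <<'E'
from meas import *
import pickle
s=pickle.load(open('top0.pkl','rb'));P=cloud(s);im=s['pixels'].astype(int);mx=im.max(2);mn=im.min(2)
roi=np.zeros((480,640),bool);roi[195:310,215:400]=1
bed=roi&(mx<95)&(mx-mn<12)
b=roi&((P[...,2]>.008)|(mx<95))
bl=max(blob(b),key=lambda t:t[1][4]);rc=cv2.minAreaRect(np.argwhere(bl[2])[:,::-1].astype(np.float32))
print('bed rect',rc);bp=np.array([pt(s,*c,z=.015) for c in cv2.boxPoints(rc)]);print(bp)
cap=roi&(P[...,2]>.232);print('cap',[(c,st,pt(s,*c,z=.246)) for c,st,_ in blob(cap)])
hd=roi&(P[...,2]>.19)&(P[...,2]<.215)
print('zbed',np.median(P[220:230,330:380,2]),'bench',np.median(P[330:380,420:440,2]),'z cap',np.median(P[...,2][cap]))
br=roi&(mn>130);
for c,st,m in blob(br):
    rc=cv2.minAreaRect(np.argwhere(m)[:,::-1].astype(np.float32));print('br',c,st,rc,[pt(s,*q,z=.023).round(4) for q in cv2.boxPoints(rc)],pt(s,*rc[0],z=.023))
rib=roi&(P[...,2]>.05)&(P[...,2]<.08);print('rib',[(c,st,pt(s,*c,z=.068)) for c,st,_ in blob(rib,5)])
save(s,'crop1.png',(310,230,390,280),8)
s2=pickle.load(open('scene0.pkl','rb'));save(s2,'crop2.png',(250,190,350,340),5)
P2=cloud(s2);c2=(P2[...,2]>.225)&(P2[...,2]<.26)&(abs(P2[...,1])<.2)&(abs(P2[...,0]-.45)<.15);print([(c,st,P2[m].mean(0)) for c,st,m in blob(c2)])
E
```

```text
bed rect ((304.26904296875, 252.79751586914062), (87.97578430175781, 160.87965393066406), 89.157470703125)
[[ 0.6958526   0.28403019  0.015     ]
 [ 0.69280208 -0.16208754  0.015     ]
 [ 0.44954334 -0.15649798  0.015     ]
 [ 0.45414188  0.281358    0.015     ]]
cap [((np.float64(276.3), np.float64(245.4)), [267, 236, 19, 20, 288], array([0.57253683, 0.12072529, 0.246     ]))]
zbed 0.014100932666308963 bench -0.0008257067501992177 z cap 0.24561327720106796
br (np.float64(330.1), np.float64(240.2)) [215, 195, 185, 115, 4176] ((307.0, 252.0), (114.0, 184.0), 90.0) [array([0.7368, 0.3049, 0.023 ]), array([ 0.726 , -0.2038,  0.023 ]), array([ 0.4127, -0.1911,  0.023 ]), array([0.4254, 0.3054, 0.023 ])] [0.5733541  0.05477277 0.023     ]
br (np.float64(346.2), np.float64(254.8)) [323, 243, 48, 25, 1033] ((346.3369140625, 254.93539428710938), (47.14951705932617, 23.130998611450195), 3.1798300743103027) [array([0.5364, 0.0142, 0.023 ]), array([0.5996, 0.0092, 0.023 ]), array([ 0.5894, -0.1198,  0.023 ]), array([ 0.5262, -0.1141,  0.023 ])] [ 0.56278654 -0.05258386  0.023     ]
br (np.float64(236.9), np.float64(299.0)) [215, 276, 61, 34, 725] ((245.0, 292.5), (60.0, 33.0), 0.0) [array([0.4254, 0.3054, 0.023 ]), array([0.514 , 0.3053, 0.023 ]), array([0.51 , 0.143, 0.023]), array([0.4213, 0.1443, 0.023 ])] [0.46751308 0.22457672 0.023     ]
rib [((np.float64(364.4), np.float64(254.9)), [359, 253, 12, 5, 57], array([ 0.5585843 , -0.09744688,  0.068     ]))]
[((np.float64(331.2), np.float64(201.1)), [323, 195, 18, 14, 199], array([0.57570721, 0.10990014, 0.24028568]))]
```

View pics/crop1.png

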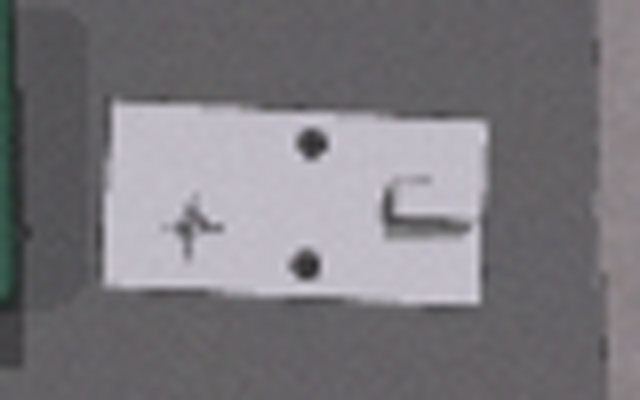

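The mark is at crop (190,227), which is image (333.3,257.9). The two plain holes and the rib show clearly.

The moves can't lean the tool, so I'll turn the bracket a quarter turn on the bed. The rib then comes out at the side of the head, towards the robot. The head is only 50 mm half-wide there, so an upright gripper clears it if it holds the rib's rear end. I'll travel high to the bracket first.

```bash
python3 -m inch '[[0,0,1,0,88],[0,0,1,0,88],[0,0,1,0,88],[0,0,1,0,88]]' && python3 -m inch '[[0.53,-1,0,-0.46,88],[0.53,-1,0,-0.46,88],[0.53,-1,0,-0.46,88],[0.53,-1,0,-0.46,88],[0.53,-1,0,-0.46,88]]' && python3 -m inch '[[0.53,-1,0,-0.46,88],[0.53,-1,0,-0.46,88],[0.53,-1,0,-0.46,88],[0.53,-1,0,-0.46,88],[0.53,-1,0,-0.46,88]]'
```

```text
clock: 0.5
tool_pos: [0.1839, 0.5969, 0.3582]
eef_rot: [0.149, 0.989, -0.001, -0.0]
contact_force: [0.1, 0.1, 1.0]
opening: 0.999
clock: 1.0
tool_pos: [0.2506, 0.4709, 0.3574]
eef_rot: [0.267, 0.964, -0.0, -0.0]
contact_force: [0.7, 0.2, 0.3]
opening: 0.996
clock: 1.5
tool_pos: [0.3167, 0.346, 0.3575]
eef_rot: [0.381, 0.924, -0.0, -0.0]
contact_force: [0.0, 0.3, 0.2]
opening: 0.999
```

```bash
python3 -m inch '[[0.53,-1,0,-0.46,88],[0.53,-1,0,-0.46,88],[0.53,-1,0,-0.46,88],[0.53,-1,0,-0.46,88],[0.53,-1,0,-0.46,88]]' && python3 -m inch '[[0.53,-1,0,-0.46,88],[0.53,-1,0,-0.46,88],[0.53,-1,0,-0.46,88],[0.53,-1,0,-0.46,88],[0.53,-1,0,-0.46,88]]' && python3 -m inch '[[0.53,-1,0,-0.46,88],[0.53,-1,0,-0.46,88],[0.53,-1,0,-0.46,88],[0.53,-1,0,-0.46,88],[0.53,-1,0,-0.46,88]]' && python3 -m inch '[[0.53,-1,0,-0.46,88],[0.53,-1,0,-0.46,88],[0.53,-1,0,-0.46,88],[0.1,-0.2,0,0,88],[0,0,0,0,88]]'
python3 - <<'E'
from meas import *
s=snap('top');P=cloud(s);P[...,0][P[...,2]<.3]=np.nan
s['position'];save(s,'top1.png',(200,150,520,390),2)
w=snap('wrist');save(w,'wrist1.png');print(w['position'],R.from_quat(w['attitude']).as_matrix().round(2).tolist(),w['K'])
import pickle;pickle.dump(w,open('w1.pkl','wb'))
E
```

```text
clock: 2.0
tool_pos: [0.3829, 0.2211, 0.3575]
eef_rot: [0.49, 0.872, -0.0, -0.0]
contact_force: [0.1, 0.1, 0.8]
opening: 1.002
clock: 2.5
tool_pos: [0.4491, 0.0962, 0.3575]
eef_rot: [0.591, 0.807, -0.0, -0.0]
contact_force: [-0.4, 0.3, 0.0]
opening: 0.994
clock: 3.0
tool_pos: [0.5153, -0.0286, 0.3574]
eef_rot: [0.683, 0.73, -0.0, -0.0]
contact_force: [-0.2, 0.2, 0.1]
opening: 0.999
clock: 3.5
tool_pos: [0.5572, -0.1082, 0.3572]
eef_rot: [0.734, 0.679, -0.0, -0.0]
contact_force: [0.2, 0.3, -0.3]
opening: 1.0
[ 0.56238431 -0.02912146  0.48341919] [[1.0, 0.07, 0.02], [-0.07, 0.95, 0.3], [-0.0, -0.3, 0.95]] [[404.6852607    0.         317.62654511]
 [  0.         404.6852607  238.17509077]
 [  0.           0.           1.        ]]
```

View pics/wrist1.png

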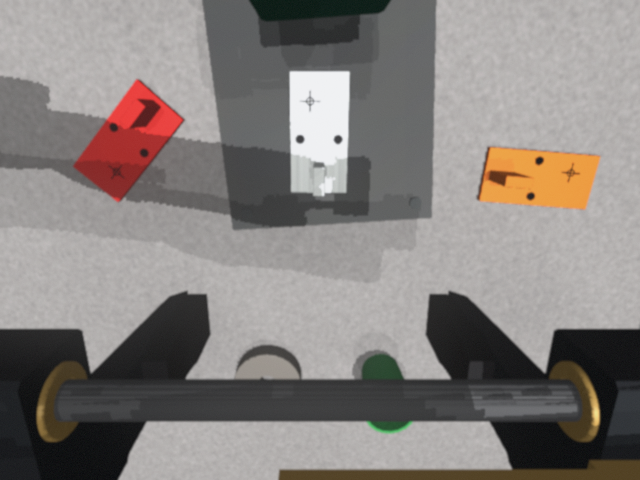

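The wrist view shows the bracket straight ahead, with its mark at (310,101), rib at (322,178) and holes at (300,139) and (338,139). The wrist camera sits 80 mm to one side of the hand, so I'll check in the top view whether it has a solid body.

View pics/top1.png

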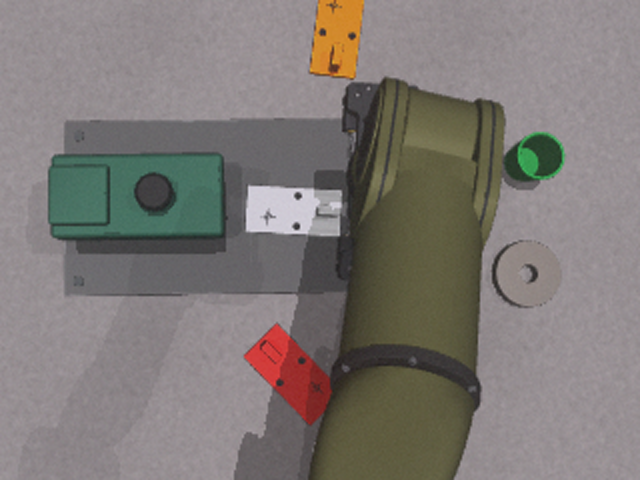

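```bash
python3 - <<'E'
from meas import *
import pickle
s=pickle.load(open('top0.pkl','rb'));w=pickle.load(open('w1.pkl','rb'))
a,b=proj(s,[.5624,-.0291,.4834]);print('cam px in top1 crop',(a-200)*2,(b-150)*2)
# bracket from wrist view
im=w['pixels'];
for nm,(u,v),z in [('mark',(309.5,100.5),.023),('hole+',(300,139),.023),('hole-',(338,139),.023)]: print(nm,pt(w,u,v,z).round(4))
print('mark top',pt(s,333.3,257.9,.023))
print('holes top',pt(s,310+(312.5/8)-.5,230+144/8-.5,.023),pt(s,310+305.5/8-.5,230+265/8-.5,.023))
for q in [(233,211),(383,210),(385,295),(233,297)]: print('bed',pt(s,*q,z=.015).round(4))
P=cloud(s);h=(P[...,2]>.185)&(P[...,2]<.225)&(abs(P[...,1]-.12)<.2)&(abs(P[...,0]-.57)<.1)
rc=cv2.minAreaRect(np.argwhere(h)[:,::-1].astype(np.float32));print(rc);print(*[pt(s,*q,z=.2).round(4) for q in cv2.boxPoints(rc)])
E
```

```text
cam px in top1 crop 299.0116684227389 174.00413798894232
mark [ 0.5536 -0.0187  0.023 ]
hole+ [ 0.5399 -0.0581  0.023 ]
hole- [ 0.5818 -0.0613  0.023 ]
mark top [ 0.55551088 -0.01669482  0.023     ]
holes top [ 0.5830513  -0.05928902  0.023     ] [ 0.54166223 -0.05565462  0.023     ]
bed [0.6925 0.257  0.015 ]
bed [ 0.6862 -0.1589  0.015 ]
bed [ 0.4512 -0.1556  0.015 ]
bed [0.4562 0.2583 0.015 ]
((267.540283203125, 247.4792022705078), (42.023189544677734, 87.43795776367188), 89.22578430175781)
[0.6234 0.2487 0.2   ] [0.6216 0.0412 0.2   ] [0.5216 0.0421 0.2   ] [0.5238 0.2477 0.2   ]
```

No camera body shows at its projected spot, crop (299,174), so only the hand and wrist matter. The wrist link looks bulky, so I'll measure hand and wrist extents against height.

```bash
python3 - <<'E'
from meas import *
import pickle
def ext(s,tp,q):
    P=cloud(s)[s['range_z']>0];Q=(P-tp)@R.from_quat(q).as_matrix()
    Q=Q[(np.hypot(Q[:,0],Q[:,1])<.13)]
    for a in np.arange(-.30,.03,.02):
        m=Q[(Q[:,2]>=a)&(Q[:,2]<a+.02)]
        if len(m)>15: print('%.2f'%-a,len(m),'x',np.percentile(m[:,0],[2,98]).round(3),'y',np.percentile(m[:,1],[2,98]).round(3))
s0=pickle.load(open('scene0.pkl','rb'));ext(s0,[.1838,.5968,.257],[.1488,.9889,-.0008,0])
s=snap('scene');st=r.get_state();print();ext(s,st['tool_pos'],st['eef_rot'])
print(st['q'],R.from_quat(st['eef_rot']).as_matrix().round(3))
E
```

```text
0.30 330 x [-0.052  0.066] y [-0.119  0.043]
0.28 260 x [-0.047  0.055] y [-0.118  0.026]
0.26 161 x [-0.039  0.014] y [-0.04   0.016]
0.24 164 x [-0.038  0.017] y [-0.04   0.023]
0.22 154 x [-0.037  0.018] y [-0.04   0.022]
0.20 162 x [-0.039  0.013] y [-0.04   0.018]
0.18 159 x [-0.039  0.018] y [-0.044  0.017]
0.16 137 x [-0.037  0.02 ] y [-0.039  0.021]
0.14 156 x [-0.037  0.028] y [-0.045  0.011]
0.12 132 x [-0.024  0.016] y [-0.046  0.016]
0.10 365 x [-0.034  0.032] y [-0.099  0.087]
0.08 280 x [-0.037  0.024] y [-0.097  0.082]
0.06 226 x [-0.037  0.03 ] y [-0.091  0.081]
0.04 73 x [-0.014  0.013] y [-0.066  0.062]
0.02 87 x [-0.013  0.011] y [-0.065  0.056]
-0.00 80 x [-0.013  0.01 ] y [-0.063  0.054]

0.30 832 x [-0.05   0.028] y [-0.058  0.047]
0.28 619 x [-0.048  0.028] y [-0.033  0.039]
0.26 461 x [-0.04  0.01] y [-0.021  0.037]
0.24 506 x [-0.039  0.023] y [-0.021  0.036]
0.22 485 x [-0.039  0.027] y [-0.021  0.036]
0.20 461 x [-0.039  0.011] y [-0.022  0.036]
0.18 440 x [-0.04   0.012] y [-0.023  0.038]
0.16 412 x [-0.039  0.019] y [-0.026  0.036]
0.14 303 x [-0.039  0.012] y [-0.039  0.037]
0.12 341 x [-0.023  0.02 ] y [-0.039  0.017]
0.10 1178 x [-0.036  0.026] y [-0.09   0.093]
0.08 780 x [-0.037  0.026] y [-0.086  0.093]
0.06 511 x [-0.037  0.027] y [-0.082  0.086]
0.04 163 x [-0.014  0.008] y [-0.061  0.062]
0.02 215 x [-0.014  0.007] y [-0.059  0.061]
-0.00 187 x [-0.014  0.007] y [-0.058  0.059]
[-0.04179192  0.50939828  0.24729453  1.61907472 -0.14100126  1.03155921
  0.17372728] [[ 0.074  0.997 -0.001]
 [ 0.997 -0.074  0.001]
 [ 0.001 -0.001 -1.   ]]
```

Hand half-depth is 37.5 mm, and the wrist is 40 mm radius from 140 mm above the TCP. With the TCP at z = 62 mm the wrist stays above the head. I'll go down 11 mm behind the rib's middle and grip.

```bash
python3 -m inch '[[0,-0.04,-1,0,88],[0,0,-1,0,88],[0,0,-1,0,88],[0,0,-1,0,88],[0,0,-1,0,88]]' && python3 -m inch '[[0,0,-1,0,88],[0,0,-1,0,88],[0,0,-1,0,88],[0,0,-1,0,70],[0,0,-1,0,50]]' && python3 -m inch '[[0,0,-1,0,40],[0,0,-0.5,0,40],[0,0,-0.3,0,30],[0,0,0,0,25],[0,0,0,0,25]]'
python3 - <<'E'
from meas import *
w=snap('wrist');save(w,'wrist2.png')
E
```

```text
clock: 4.15
tool_pos: [0.5572, -0.1069, 0.2321]
eef_rot: [0.733, 0.68, 0.0, -0.0]
contact_force: [-0.3, 0.1, 0.3]
opening: 1.0
clock: 4.65
tool_pos: [0.5575, -0.1069, 0.1071]
eef_rot: [0.733, 0.68, 0.001, -0.0]
contact_force: [0.8, -0.9, 0.1]
opening: 0.841
clock: 5.15
tool_pos: [0.558, -0.1086, 0.0636]
eef_rot: [0.734, 0.68, 0.0, 0.001]
contact_force: [0.1, 0.1, 0.3]
opening: 0.389
```

View pics/wrist2.png

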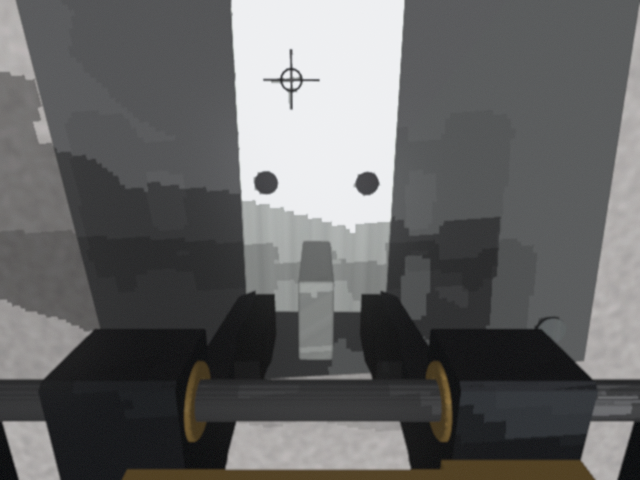

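The wrist view shows the rib centred between the fingers, its top at rows 282–360 and columns 299–333, and the mark at (291,80). I'll close the jaws.

```bash
python3 -m inch '[[0,0,0,0,5],[0,0,0,0,0],[0,0,0,0,0],[0,0,0,0,0],[0,0,0,0,0]]' 30
python3 - <<'E'
from meas import *
w=snap('wrist');im=w['pixels'].astype(int)
print('rib front/rear top',pt(w,316,282,.068).round(4),pt(w,316,360,.068).round(4))
print('mark',pt(w,291,79.5,.023).round(4),'holes',pt(w,265.5,182,.023).round(4),pt(w,367,182,.023).round(4));print(r.get_state()['tool_pos'])
E
```

```text
clock: 5.7
tool_pos: [0.5577, -0.1088, 0.0634]
eef_rot: [0.734, 0.679, 0.0, 0.0]
contact_force: [-1.2, 0.0, 6.3]
opening: 0.132
rib front/rear top [ 0.5583 -0.0843  0.068 ] [ 0.5561 -0.1137  0.068 ]
mark [ 0.5536 -0.0191  0.023 ] holes [ 0.5393 -0.0577  0.023 ] [ 0.5811 -0.0609  0.023 ]
[ 0.55768852 -0.10876225  0.06335222]
```

The grip is 9.8 mm behind the rib's middle. I'll regrip 2.5 mm further back for clearance, then turn 86° clockwise while drawing the bracket towards the robot.

```bash
python3 -m inch '[[0,0,0,0,25],[0,0,0,0,25],[0,-0.1,0,0,25],[0,0,0,0,0],[0,0,0,0,0]]' 30 && python3 -m inch '[[0,0,0,0,0],[0,0,0,0,0],[0,0,0,0,0],[-0.2,0,0,-0.5,0],[-0.2,0,0,-1,0]]' 40 && python3 -m inch '[[-0.2,0,0,-1,0],[-0.2,0,0,-1,0],[-0.2,0,0,-1,0],[-0.2,0,0,-1,0],[-0.2,0,0,-1,0]]' && python3 -m inch '[[-0.2,0,0,-1,0],[-0.2,0,0,-1,0],[-0.2,0,0,-1,0],[-0.2,0,0,-1,0],[-0.2,0,0,-1,0]]' && python3 -m inch '[[-0.2,0,0,-1,0],[-0.2,0,0,-1,0],[-0.2,0,0,-0.9,0],[0,0,0,0,0],[0,0,0,0,0]]'
python3 - <<'E'
from meas import *
s=snap('scene');save(s,'scene2.png',(180,120,430,345),3)
w=snap('wrist');save(w,'wrist3.png')
E
```

```text
clock: 6.25
tool_pos: [0.5574, -0.1114, 0.0626]
eef_rot: [0.734, 0.679, -0.0, 0.0]
contact_force: [0.1, -1.1, -1.6]
opening: 0.135
clock: 6.75
tool_pos: [0.547, -0.1106, 0.0626]
eef_rot: [0.786, 0.618, 0.0, -0.0]
contact_force: [-1.2, 0.8, -0.5]
opening: 0.132
clock: 7.25
tool_pos: [0.5219, -0.1096, 0.0626]
eef_rot: [0.919, 0.393, 0.0, -0.001]
contact_force: [0.6, 2.2, -2.7]
opening: 0.133
clock: 7.75
tool_pos: [0.4973, -0.1096, 0.0626]
eef_rot: [0.99, 0.142, 0.0, -0.001]
contact_force: [0.5, 2.0, -2.7]
opening: 0.134
clock: 8.25
tool_pos: [0.4815, -0.1108, 0.0626]
eef_rot: [1.0, -0.006, -0.001, -0.0]
contact_force: [-1.7, 0.2, -2.3]
opening: 0.133
```

View pics/scene2.png

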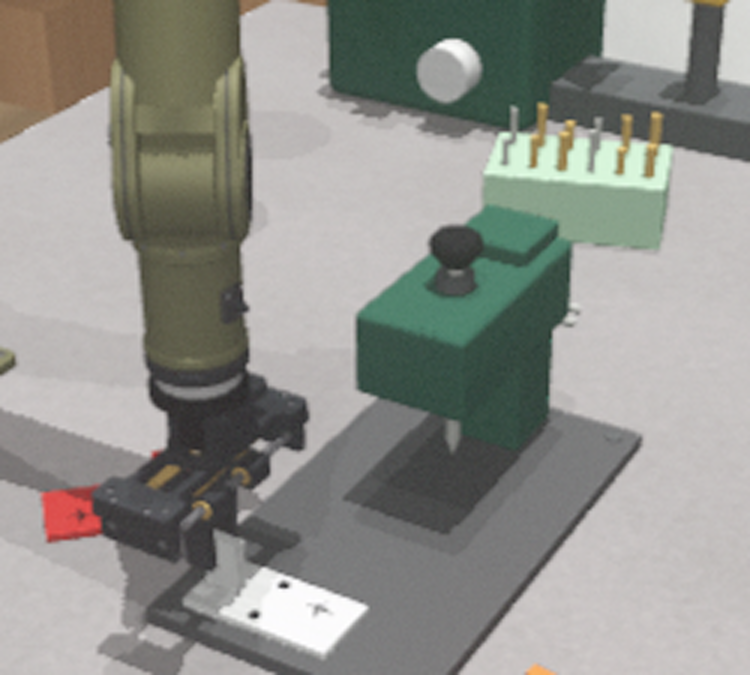

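The bracket is now turned. The mark is at crop (319,608) and the punch tip at crop (453,455). I'll compute the offset between them from this camera and compare with the others.

```bash
python3 - <<'E'
from meas import *
s=snap('scene');f=lambda x,y:(180+(x+.5)/3-.5,120+(y+.5)/3-.5)
m=pt(s,*f(319,608),z=.023);t=pt(s,*f(453,455),z=.038)
print('scene mark',m,'tip',t,'delta',t-m,'units',(t-m)/.025)
g=snap('top');save(g,'top2.png',(290,200,410,290),6)
P=cloud(g);c=(P[...,2]>.232)&(P[...,2]<.26)&(abs(P[...,1]-.12)<.05)&(abs(P[...,0]-.57)<.05)
for b in blob(c): print('cap top',pt(g,*b[0],z=.246))
P2=cloud(s);c2=(P2[...,2]>.225)&(P2[...,2]<.26)&(abs(P2[...,1]-.12)<.06)&(abs(P2[...,0]-.57)<.06)
for b in blob(c2):
    u0,v0,w_,h_,_=b[1];print('cap scene width-centre',u0+w_/2-.5, v0,'proj of top cap',proj(s,[.5725,.1207,.235]))
E
```

```text
scene mark [ 0.57380349 -0.1043306   0.023     ] tip [0.57692533 0.11087789 0.038     ] delta [0.00312184 0.21520849 0.015     ] units [0.12487349 8.60833967 0.6       ]
cap top [0.57253683 0.12072529 0.246     ]
cap scene width-centre 331.5 195 proj of top cap (np.float64(332.0848619646604), np.float64(200.95600808899627))
```

View pics/wrist3.png

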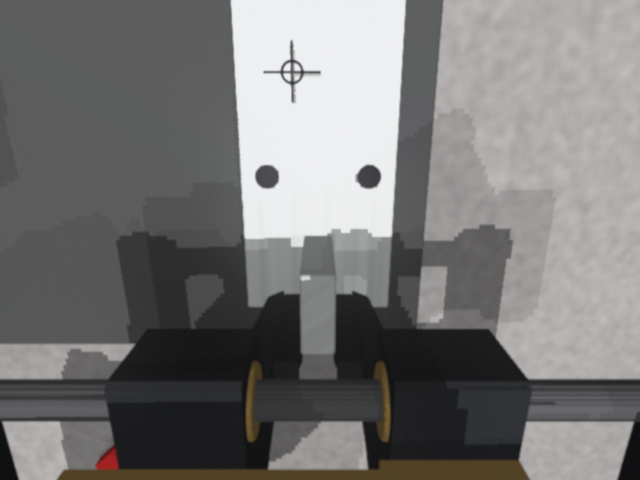

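The wrist view has the mark at (291,72), and the grip is still square. I'll slide along the press +x (world +y), stopping short, then measure again from close up.

```bash
python3 -m inch '[[0,0.8,0,0,0],[0,0.8,0,0,0],[0,0.8,0,0,0],[0,0.8,0,0,0],[0,0.8,0,0,0]]' && python3 -m inch '[[0,0.8,0,0,0],[0,0.8,0,0,0],[0,0.8,0,0,0],[0,0.8,0,0,0],[0,0.8,0,0,0]]' && python3 -m inch '[[0,0.3,0,0,0],[0,0,0,0,0],[0,0,0,0,0]]'
python3 - <<'E'
from meas import *
import pickle
s=snap('scene');pickle.dump(s,open('s3.pkl','wb'));a=s['pixels'][225:300,290:370,::-1]
w=snap('wrist');pickle.dump(w,open('w3.pkl','wb'));b=w['pixels'][0:300,150:470,::-1]
a=cv2.resize(a,None,fx=8,fy=8,interpolation=cv2.INTER_CUBIC)
cv2.imwrite('pics/s3.png',a);cv2.imwrite('pics/w3.png',cv2.resize(b,None,fx=2,fy=2))
E
```

```text
clock: 8.95
tool_pos: [0.4834, -0.0114, 0.0627]
eef_rot: [1.0, -0.008, 0.001, 0.001]
contact_force: [1.1, -1.6, -4.8]
opening: 0.13
clock: 9.45
tool_pos: [0.4834, 0.0889, 0.0627]
eef_rot: [1.0, -0.007, 0.001, 0.001]
contact_force: [0.1, -1.9, -4.8]
opening: 0.132
clock: 9.75
tool_pos: [0.4827, 0.096, 0.0627]
eef_rot: [1.0, -0.007, 0.0, 0.0]
contact_force: [0.8, 1.0, -4.8]
opening: 0.132
```

View pics/s3.png

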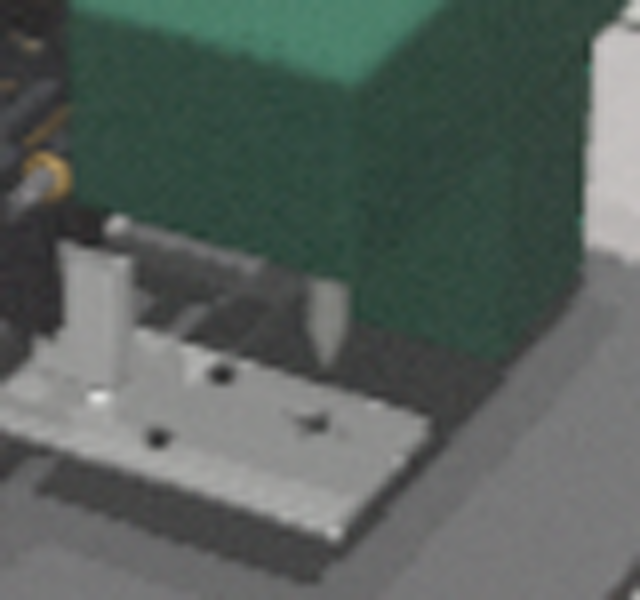

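View pics/w3.png

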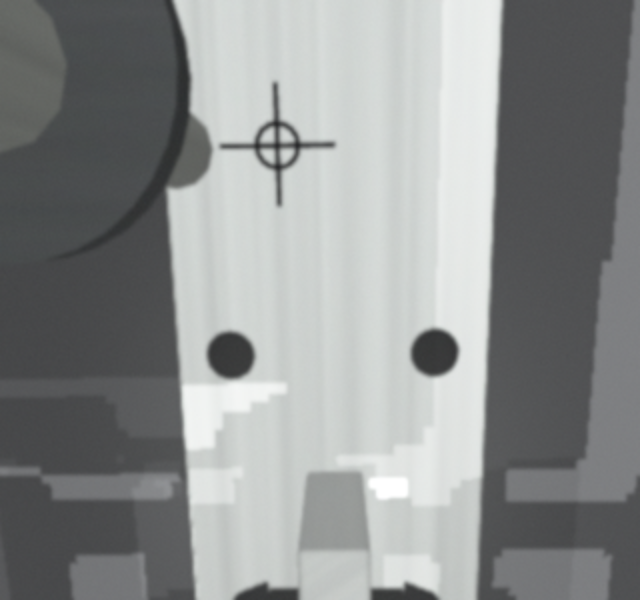

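The scene crop puts the punch tip at (328,368) and the mark at (318,424). In the wrist view, which looks through the head, the mark is at crop (278,146). I'll compute the remaining offset from the scene camera and check it with the top view saved before the slide.

```bash
python3 - <<'E'
from meas import *
import pickle
s=pickle.load(open('s3.pkl','rb'));f=lambda x,y:(290+(x+.5)/8-.5,225+(y+.5)/8-.5)
m=pt(s,*f(318,424),z=.023);t=pt(s,*f(328,368),z=.038);print('scene mark',m,'tip',t,'delta mm',(t-m)*1e3)
w=pickle.load(open('w3.pkl','rb'));mw=pt(w,150+278/2-.25,146/2-.25,z=.023);print('wrist mark',mw,'h',pt(w,150+231/2,177,.023),pt(w,150+435/2,176,.023))
g=cv2.imread('pics/top2.png');g=cv2.resize(g,(120,90),interpolation=cv2.INTER_AREA);gg=cv2.cvtColor(g,cv2.COLOR_BGR2GRAY)
T=pickle.load(open('top0.pkl','rb'));u,v=proj(T,[.5745,-.1005,.023]);print('expected mark px in top2 crop',u-290,v-200)
i,j=int(v-200),int(u-290);print(gg[i-14:i+22,j-12:j+13])
E
```

```text
scene mark [0.57705574 0.10355915 0.023     ] tip [0.57504887 0.1138831  0.038     ] delta mm [-2.00686354 10.32394747 15.        ]
wrist mark [0.57400586 0.10505326 0.023     ] h [0.53442219 0.11596936 0.023     ] [0.53428437 0.0741305  0.023     ]
expected mark px in top2 crop 73.67265369384296 50.260331692135196
[[ 98  98 102 100 100 104 101 100 101 101 100 100 103 103 103 101 102  99
  102 100 101 102 105 101 100]
 [103 102 101 100 102 100 102  99 102 103 103 102 103 101 102 100 100 102
  101 100 102 102 104 103 100]
 [101 101 101 101 102  99  98  99 100  99 100 100 101  99  99  99  99 101
  100 100  98 100 100 100 101]
 [101 102 102 101 100 105 103 105 106 107 107 107 107 107 109 107 111 109
   99 100  99 100 100 104 105]
 [101 103 103  98 100 175 186 186 185 184 185 185 183 185 187 187 186 185
  183 184 184 183 184 185 185]
 [101 101 101  98  98 189 202 202 201 201 200 202 200 202 200 200 199 200
  200 200 201 202 202 199 199]
 [100 103 101  98  97 188 200 200 200 200 200 199 199 201 198 199 199 200
  198 199 201 199 200 200 199]
 [ 99 102 103  97  96 189 201 197 197 200 199 19
[... 2297 characters left out ...]
69  55  67 162 196 198 199 198 198 202
  193 131  91  76  83  71  64]
 [102 101  99  98  96 126 194 187  91  68 100 185 200 199 200 200 196 188
  134  76  78  67  64  67  52]
 [ 91  91  90  90  95 124 192 197 183 180 185 197 200 197 196 187 130  96
   79  69  68  69  55  54  47]
 [ 89  90  89  90  92 113 192 201 198 196 191 164 159 158 130 104  76  79
   62  56  53  55  56  53  49]
 [ 86  89  88  87  81  99 184 193 161 137 100  83  80  77  66  68  60  57
   65  51  55  59  63  65  65]
 [ 86  84  80  70  64  62 103 104  79  69  57  55  50  49  52  60  52  52
   55  55  53  59  56  59  60]
 [ 69  57  55  53  54  52  55  52  50  48  49  53  51  49  54  54  50  51
   52  51  53  54  52  54  53]]
```

```bash
python3 - <<'E'
from meas import *
import pickle
s=pickle.load(open('s3.pkl','rb'));P=cloud(s);im=s['pixels'].astype(int)
print('proj tip',proj(s,[.5725,.1207,.038]),'seen (330.6,270.6)')
g=(im[...,1]>im[...,0]+15)&(P[...,2]>.13)&(P[...,2]<.193)&(abs(P[...,0]-.57)<.1)&(abs(P[...,1]-.1)<.2)
G=P[g];fr=G[G[:,1]<.06];fr=fr[(fr[:,0]>.54)&(fr[:,0]<.605)];sd=G[(G[:,0]>.6)&(G[:,1]>.07)]
print('front y',np.percentile(fr[:,1],[10,50,90]).round(4),'-> punch y',np.median(fr[:,1])+.08,'side x',np.percentile(sd[:,0],[10,50,90]).round(4),'-> punch x',np.median(sd[:,0])-.05)
m=(P[...,2]>.018)&(P[...,2]<.028)&(im.min(2)>110)&(abs(P[...,1]-.105)<.06)&(P[...,0]>.5)&(P[...,0]<.65)
pl=P[m];print('plate front end x',np.percentile(pl[:,0],[98,99.5]),'y range',np.percentile(pl[:,1],[.5,2,98,99.5]),'z',np.median(pl[:,2]))
print('gray around tip');print(cv2.cvtColor(s['pixels'],cv2.COLOR_RGB2GRAY)[258:283,322:342]);print((P[260:275,326:336,2]*1e3).round());print((P[260:275,326:336,1]*1e3).round())
E
```

```text
proj tip (np.float64(330.91187391301025), np.float64(269.004020993321)) seen (330.6,270.6)
front y [0.036  0.0389 0.0414] -> punch y 0.1188811328454245 side x [0.6199 0.6214 0.6228] -> punch x 0.5713658214365833
plate front end x [0.60395106 0.60576755] y range [0.05925934 0.06043072 0.12447139 0.12614135] z 0.021849511769784113
gray around tip
[[ 92  74  71  67  64  64  58  66  66  63  67  68  66  60  60  63  64  67
   63  69]
 [ 80  76  73  72  73  69  77  76  70  70  62  64  66  60  64  65  62  63
   64  61]
 [ 74  74  71  77  79  75  87 107 116 109  92  76  65  64  66  63  64  63
   62  64]
 [ 77  75  76  77  76  72  84 112 128 126 114  89  61  64  64  64  67  63
   63  66]
 [ 67  71  76  71  69  60  81 111 127 127 117  88  61  65  62  63  64  65
   64  63]
 [ 58  63  71  68  61  64  87 113 125 125 118  90  60  65  62  63  59  65
   61  65]
 [ 64  68  67  66  62  61  84 115 126 126 120  88  60  59  63  66  61  63
   65  62]
 [ 70  67  64  62  62  60  91 118 128 127 119  84  63  65  57  58  65  65
   65  61]
 [ 68  69  66  63  61  59  83 115 126 123 112  80  62  62  65  66  62  64
[... 2114 characters left out ...]
173. 173.]
 [178. 177. 114. 110. 115. 118. 116. 174. 176. 172.]
 [170. 176. 113. 116. 118. 114. 120. 174. 170. 172.]
 [165. 168. 117. 114. 111. 113. 113. 174. 176. 175.]
 [157. 167. 116. 114. 114. 115. 118. 173. 172. 174.]
 [157. 166. 162. 118. 114. 115. 116. 166. 171. 169.]
 [153. 156. 154. 113. 113. 116. 163. 161. 163. 168.]
 [153. 147. 152. 114. 117. 116. 160. 157. 161. 164.]
 [145. 151. 149. 150. 116. 154. 155. 156. 161. 158.]
 [144. 144. 147. 148. 150. 152. 148. 152. 154. 156.]
 [137. 135. 142. 141. 145. 141. 146. 150. 149. 152.]
 [124. 125. 139. 140. 145. 139. 145. 145. 147. 144.]
 [117. 123. 122. 123. 130. 130. 132. 137. 137. 145.]
 [112. 115. 116. 118. 125. 123. 122. 124. 128. 132.]]
```

The disagreement lies along y: scene 10 mm, top view and depth about 15 mm. I'll move 12.5 mm in y and −2.5 mm in x and let go. Then I'll look under the head from the side with the wrist camera, which resolves y at about 0.7 mm per pixel.

```bash
python3 -m inch '[[-0.1,0.25,0,0,0],[0,0.25,0,0,0],[0,0,0,0,0],[0,0,0,0,0]]' && python3 -m inch '[[0,0,0,0,30],[0,0,0,0,30],[0,0,0,0,30],[-0.5,0,0,0,30],[-1,0,0,0,30]]' && python3 -m inch '[[-1,0,0,0,30],[-0.7,-0.7,0.5,0,30],[0,-0.7,1,0,30],[0,-0.7,1,0,30],[0,-0.6,1,1,30]]' && python3 -m inch '[[0,0,0.9,1,30],[0,0,0,1,30],[0,0,0,1,30],[0,0,0,1,30],[0,0,0,1,30]]' && python3 -m inch '[[0,0,0,1,30],[0,0,0,1,30],[0,0,0,1,30],[0,0,0,1,30],[0,0,0,1,30]]' && python3 -m inch '[[0,0,0,1,30],[0,0,0,1,30],[0,0,0,1,30],[0,0,0,0.5,30],[0,0,0,0,30]]'
python3 - <<'E'
from meas import *
import pickle
w=snap('wrist');pickle.dump(w,open('w4.pkl','wb'))
u,v=proj(w,[.573,.12,.03]);print('expected',u,v,w['position'])
if 0<u<640: 
    a=int(np.clip(u-60,0,520));b=int(np.clip(v-45,0,390));print('crop',a,b);save(w,'w4.png',(a,b,a+120,b+90),6)
E
```

```text
clock: 10.25
tool_pos: [0.4796, 0.109, 0.0627]
eef_rot: [1.0, -0.007, -0.0, 0.0]
contact_force: [-0.4, 0.8, -3.8]
opening: 0.131
clock: 10.75
tool_pos: [0.4445, 0.1089, 0.0628]
eef_rot: [1.0, -0.007, 0.002, 0.0]
contact_force: [0.5, 1.0, -0.5]
opening: 0.34
clock: 11.25
tool_pos: [0.4054, 0.0416, 0.1565]
eef_rot: [0.999, 0.046, -0.005, 0.002]
contact_force: [0.9, 1.1, 0.1]
opening: 0.337
clock: 11.75
tool_pos: [0.4058, 0.0426, 0.1782]
eef_rot: [0.953, 0.304, -0.004, 0.003]
contact_force: [-0.3, -0.3, -0.2]
opening: 0.344
clock: 12.25
tool_pos: [0.4057, 0.0425, 0.1781]
eef_rot: [0.841, 0.54, -0.003, 0.004]
contact_force: [-0.3, -0.2, 0.1]
opening: 0.34
clock: 12.75
tool_pos: [0.4056, 0.0426, 0.178]
eef_rot: [0.73, 0.683, -0.003, 0.004]
contact_force: [-0.7, -0.1, -0.8]
opening: 0.34
expected 572.7515131931398 90.2426147575444 [0.40982255 0.12173999 0.30333344]
crop 512 45
```

View pics/w4.png

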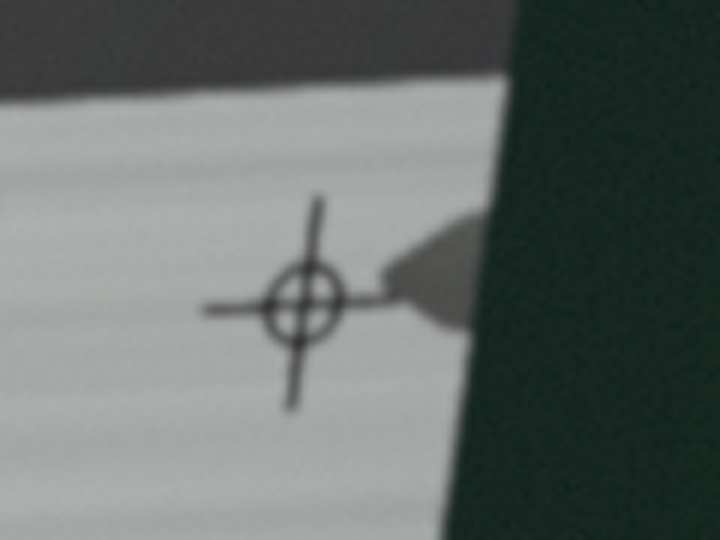

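The tip shows at crop (382,282) and the mark at (303,303).

```bash
python3 - <<'E'
from meas import *
import pickle
w=pickle.load(open('w4.pkl','rb'));f=lambda x,y:(512+(x+.5)/6-.5,45+(y+.5)/6-.5)
m=pt(w,*f(303,303),z=.023);t=pt(w,*f(380,281),z=.038);print('mark',m,'tip',t,'delta mm',(t-m)[:2]*1e3)
for dz in(-.001,.001):print('tip at z',.038+dz,(pt(w,*f(380,281),z=.038+dz)-m)[:2]*1e3)
g=pickle.load(open('top0.pkl','rb'))
s=snap('scene');print(cv2.cvtColor(s['pixels'],cv2.COLOR_RGB2GRAY)[266:283,322:342])
E
```

```text
mark [0.57059184 0.1174079  0.023     ] tip [0.56964971 0.11927378 0.038     ] delta mm [-0.94212451  1.86588379]
tip at z 0.037 [-0.3397611   1.85658904]
tip at z 0.039 [-1.54448792  1.87517854]
[[ 76  69  68  68  67  63  88 119 128 128 112  86  68  66  66  72  63  65
   65  66]
 [ 84  74  65  68  68  67  72 109 127 126 101  76  68  67  67  66  68  67
   67  67]
 [135 125 111  96  73  65  69  87 115 116  87  68  67  65  68  69  65  70
   67  69]
 [142 142 141 137 125 117  98  86 114 103  72  68  69  63  68  68  64  65
   67  64]
 [143 142 143 143 141 141 136 154 149 109  74  67  67  68  67  67  67  67
   66  69]
 [145 147 145 146 143 144 143 148 146 137 133 124  99  74  68  71  68  66
   68  68]
 [146 146 145 144 146 142 143 145 143 143 144 143 139 133 124  99  68  69
   63  67]
 [144 145 144 145 147 146 144 146 144 137 138 144 140 142 141 134 134 121
   98  74]
 [143 144 143 145 131 116 110 123 108 127 141 145 143 143 144 143 144 140
  135 133]
 [143 143 145 142 139 136 120  94  88 116 140 145 145 143 145 144 145 144
  140 143]
 [145 143 146 143 147 144 118  92 105 129 129 127 137 144 144 147 145 143
  145 141]
 [146 145 144 144 144 145 125 127 137 143 142 139 141 141 144 143 143 144
  144 144]
 [145 144 145 146 143 146 140 144 144 147 146 144 145 145 142 143 141 143
  144 140]
 [145 145 142 142 144 147 143 144 144 147 146 145 146 146 144 146 143 145
  144 124]
 [146 145 146 142 145 144 143 143 147 146 145 144 144 145 144 144 145 140
  127  94]
 [146 147 147 148 145 145 146 143 144 143 145 143 145 145 145 146 142 127
   94  74]
 [143 143 143 145 145 146 148 145 146 144 144 143 141 143 143 143 124  95
   74  68]]
```

The wrist view gives (−0.9, +1.9) mm remaining. The top view with dead reckoning gives about (0, 2.3) mm. In the scene view the tip-to-mark separation is 4.7 px, against 4.8 px when aligned. All are within tolerance with margin, so I'll go up and over to the cap with the jaws shut.

```bash
python3 -m inch '[[0,0,1,0,0],[0,0,1,0,0],[0,0,1,0,0],[0,0,1,0,0],[0,0,0.9,0,0]]' 30 && python3 -m inch '[[0.94,0.44,0,0,0],[0.94,0.44,0,0,0],[0.94,0.44,0,0,0],[0.94,0.44,0,0,0],[0.94,0.44,0,0,0]]' && python3 -m inch '[[0.95,0.45,0,0,0],[0.95,0.45,0,0,0],[0,0,-0.6,0,0],[0,0,-0.5,0,0],[0,0,0,0,0]]' && python3 -m inch '[[0,0,-0.2,0,0],[0,0,-0.2,0,0],[0,0,0,0,0]]'
```

```text
clock: 13.35
tool_pos: [0.4054, 0.0427, 0.3016]
eef_rot: [0.731, 0.683, -0.003, 0.004]
contact_force: [-0.0, 0.3, 0.3]
opening: 0.006
clock: 13.85
tool_pos: [0.5236, 0.0982, 0.3003]
eef_rot: [0.731, 0.683, -0.003, 0.004]
contact_force: [0.4, -0.1, -0.4]
opening: 0.006
clock: 14.35
tool_pos: [0.5686, 0.1198, 0.2708]
eef_rot: [0.73, 0.683, -0.005, 0.003]
contact_force: [-0.4, 0.1, -0.7]
opening: 0.007
clock: 14.65
tool_pos: [0.5704, 0.1199, 0.2629]
eef_rot: [0.73, 0.683, -0.003, 0.004]
contact_force: [-0.4, -0.8, 2.3]
opening: 0.005
```

The cap is in contact at 2.3 N. Pressing further.

```bash
python3 -m inch '[[0,0,-0.15,0,0],[0,0,-0.15,0,0],[0,0,-0.1,0,0],[0,0,-0.05,0,0],[0,0,0,0,0]]' && python3 -m inch '[[0,0,-0.05,0,0],[0,0,-0.03,0,0],[0,0,0,0,0]]'
```

```text
clock: 15.15
tool_pos: [0.5706, 0.12, 0.2515]
eef_rot: [0.73, 0.683, -0.003, 0.005]
contact_force: [-0.2, -0.5, 3.1]
opening: 0.002
clock: 15.45
tool_pos: [0.5706, 0.12, 0.2502]
eef_rot: [0.73, 0.683, -0.003, 0.005]
contact_force: [-2.3, -1.9, 7.1]
opening: 0.005
```

The force rose above the spring's, so the punch is on the plate. I'll hold with slightly more push, then lift clear.

```bash
python3 -m inch '[[0,0,-0.04,0,0],[0,0,0,0,0],[0,0,0,0,0],[0,0,0,0,0]]' && python3 -m inch '[[0,0,0.3,0,0],[0,0,0.5,0,0],[0,0,1,0,0],[0,0,1,0,0],[-0.7,-0.7,0,0,0]]' && python3 -m inch '[[-1,-1,0,0,0],[-1,-1,0,0,0],[-1,-1,0,0,0],[-1,-1,0,0,0],[-1,-1,0,0,0]]' && python3 -m inch '[[0,0,0,0,0],[0,0,0,0,0],[0,0,0,0,0]]'
python3 - <<'E'
from meas import *
s=snap('scene');save(s,'s5.png',(290,185,370,300),5);P=cloud(s)
c=(P[...,2]>.225)&(P[...,2]<.26)&(abs(P[...,1]-.12)<.06)&(abs(P[...,0]-.57)<.06)
print([(b[0],b[1]) for b in blob(c)],'before cap (331.2,201.1) v0 195')
print(cv2.cvtColor(s['pixels'],cv2.COLOR_RGB2GRAY)[266:280,324:338]);print(r.get_state()['contact_force'])
E
```

```text
clock: 15.85
tool_pos: [0.5706, 0.1199, 0.2499]
eef_rot: [0.73, 0.683, -0.002, 0.005]
contact_force: [-3.9, -2.6, 11.2]
opening: 0.002
clock: 16.35
tool_pos: [0.5563, 0.106, 0.3219]
eef_rot: [0.729, 0.685, 0.002, 0.006]
contact_force: [0.4, -0.7, 0.4]
opening: 0.006
clock: 16.85
tool_pos: [0.427, -0.0228, 0.319]
eef_rot: [0.73, 0.683, -0.002, 0.004]
contact_force: [-0.7, -0.8, 1.0]
opening: 0.003
clock: 17.15
tool_pos: [0.4291, -0.0213, 0.3189]
eef_rot: [0.73, 0.684, -0.002, 0.005]
contact_force: [0.2, 1.0, 0.0]
opening: 0.008
[((np.float64(331.3), np.float64(201.2)), [323, 195, 18, 14, 199])] before cap (331.2,201.1) v0 195
[[ 66  71  70  65  88 116 128 127 109  84  69  66  67  65]
 [ 68  68  67  67  70 107 126 124 103  77  70  65  68  65]
 [113  96  75  64  69  84 114 117  87  70  64  66  67  66]
 [140 137 121 115  96  86 111 105  75  67  67  65  69  68]
 [142 141 140 138 136 154 146 108  75  67  70  67  68  68]
 [144 143 144 143 142 147 148 136 133 121  96  73  63  62]
 [142 146 145 143 144 142 142 141 142 141 132 135 121  95]
 [143 141 144 142 144 146 142 133 136 140 141 141 140 136]
 [143 143 132 117 107 118 114 126 143 144 143 143 143 143]
 [142 142 140 135 121  99  84 112 136 144 143 144 144 142]
 [143 144 143 143 120  89 102 129 128 124 137 141 142 143]
 [146 141 144 145 126 129 138 140 139 136 139 141 142 140]
 [144 143 143 142 142 140 145 142 145 146 144 141 142 145]
 [143 142 143 145 143 142 142 143 144 143 143 144 143 143]]
[0.18114624 0.32650361 0.09872715]
```

View pics/s5.png

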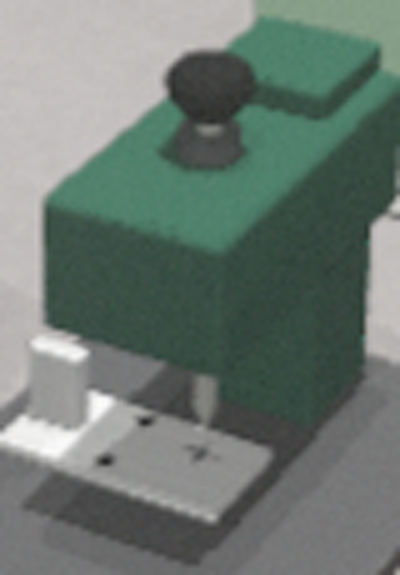

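The cap is back at its rest position, (331,201) as before. The bracket has not moved: the mark is at crop (200,455), with the tip just above it at (205,428). The robot is clear, so I'm handing in.

```bash
python3 -c "
from plant import r
print(r.finish_job(), r.get_state()['clock'])"
```

```text
the job is handed in; nothing more can be done
the job is handed in; nothing more can be done
```

The bracket is in place under the punch, the cap has been pressed and sprung back, and the job was handed in at about 17 s of the 56 s allowed. No verdict was reported.

- **Approach:** The moves could not lean the tool. I turned the bracket a quarter turn flat on the bed, so its rib came out on the robot side of the head. I held the rear end of the rib to slide it in, then let go.
- **Press:** I pressed the cap with the jaws shut down to tool height z = 0.250 m, about 15 mm of ram travel. The force rose from 3 N to 11 N, so the punch was on the plate. I held it there and lifted off.

**Last checks**
- **Alignment:** I measured this before pressing, from three views.
  - The wrist close-up put the tip (−0.9, +1.9) mm from the mark.
  - The top view, with the robot's travel added, gave about (0, +2.3) mm.
  - The scene view's tip-to-mark height difference matched alignment, but its sideways reading suggested up to +1.9 mm in x.
- **Disagreement:** The scene camera and the top view differed by about 5 mm in y before the wrist close-up settled it. I made no final nudge for the remaining 2 mm or so, which is inside the 4 mm limit.
- **After pressing:** The scene view showed the cap back at its rest height, the bracket unmoved, and no contact force on the robot. I took no measurements of the spanner, wheel and tub, but the arm stayed well clear of them.

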